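# Zero a dial kitchen scale with its plastic trimming key

## Task

The empty kitchen scale does not read zero. Take the orange plastic trimming key from its socket on the left of the scale, feel its blade into the slot of the zero screw down the hole on the right, and turn the screw, which turns the dial card, until the red zero mark stands at the needle; then put the key back, upright and fully home in its socket. Press on the screw only lightly, with a few newtons (15 would break it), keep off the pan, and leave the other things where they are.

Things in the scene. Friction and masses are not known exactly. Their poses are not given: they have to be found in the camera images.
- scale: White dial kitchen scale, 236 x 190 mm, fixed on the worktop. Origin: centre of its foot plane; x points to its back, y to its left, z up. The dial slopes to the cook (upper edge 95 mm high), the pan is behind it. A tubular ear stands on each flank at x = -0.055, mouth at z = 0.072: the left one (y = +0.115) is the key's socket, the right one (y = -0.115) holds the zero screw.
- key: Orange plastic trimming key, 97 mm long, standing blade down in its socket. Origin: middle of the blade's end; z up the key. Blade 8 mm wide (along x), 2 mm thick (y), 10 mm long; shaft 8 mm thick to z = 32 mm; collar 21 mm across, z 32 to 36 mm, rests on the socket's mouth; grip z 36 to 97 mm, 14 mm (x) by 10 mm (y), to be pinched across the 10 mm. About 22 g.
- key_socket (a point): Centre of the mouth of the left ear, the key's socket: round bore 12 mm across, 56 mm deep, flared at the mouth to 17 mm, 27 mm outside. The key stands loosely in it, with 2 mm of play all round, and slides to where the fingers squeeze it. With the key home its origin is 32 mm below this point. Axes as the scale.
- screw_hole (a point): Centre of the mouth of the right ear: bore 15 mm, tube 27 mm outside. The zero screw's brass head, 13.6 mm across, is centred in the bore, its face 3 to 17 mm below the mouth (not measured). One slot crosses the face, 3.8 mm wide, 3.6 mm deep, open at both ends; it may point any way (angle not measured: find it by feel). Axes as the scale.
- zero_screw (a joint): Zero screw's angle (rad), anticlockwise from above; at 0 the scale reads zero, 0.6 to 1.2 at the start, stops at -0.9 and 2.2. It turns the dial card the same way, 0.45 rad per rad. Says nothing of where the slot points. The head is sprung: gives from 1.2 N on, 2 N per mm for 2 mm, then is solid. Turning takes 0.022 N m, so a blade dragged lightly over its face leaves it still.
- needle_tip (a point): Point on the black needle (under glass), 40 mm from the dial's centre; x axis along the needle outwards, z out of the dial. With the pan empty the needle stands still, pointing to the dial's top.
- zero_mark (a point): Point at the red zero mark on the dial card, 40 mm from the dial's centre; it turns with the card. x along the mark outwards, z out of the dial. The scale reads zero when this x axis and the needle's are parallel; at the start the mark stands 0.27 to 0.54 rad anticlockwise of the needle, so the screw must go clockwise.
- pan: Round steel weighing pan, 170 mm across, empty, rim 118 mm above the worktop, behind the dial. Origin: centre of its underside. It sinks under load and drives the needle clockwise.
- mug_b: Spotted mug, 93 mm high. Bystander, to be left alone; origin at the centre of its underside.
- lemon_a: Lemon, 71 x 53 x 51 mm. Bystander, to be left alone; origin at the centre of its underside.
- garlic_a: Garlic bulb, 56 mm. Bystander, to be left alone; origin at the centre of its underside.
- pen_a: Pen lying flat, 145 mm long. Bystander, to be left alone; origin at the centre of its underside.

How it is judged:
By the outcome, as a careful person would: the job done as asked, in the order asked, and still so for the second after the job is handed in, with the robot touching nothing.
It also fails if it takes over 70 s, if anything falls off the work surface, if the arm or the gripper's body presses on something with over 40 N, if the wrist force passes 120 N, or if a joint passes its speed limit or range.

## Robot

A 6-joint arm with a two-finger parallel gripper is mounted at the origin on a cart in front of the work surface, level with it; the furniture and walls round the work are solid. World frame = base frame: x ahead of the robot, y to its left, z up, the work surface at z = 0. Lengths are in m, angles in rad, forces in N, time in s.
With the tool pointing down it reaches from about 0.35 to 0.85 m from the base axis. Payload 8.1 kg.
Tool frame: the origin (TCP) lies at the very end of the fingers, on their centre line; the grasp point (between the pads) lies 19 mm behind it; z points along the fingers, y is the line along which they close (so a half turn about z gives the same grasp; the last joint's range is limited). The gripper opens to 93 mm and grips with 3 to 60 N. Pads are 15 mm wide; open, the fingers measure 128 mm over their backs; the gripper's body (75 mm by 188 mm) begins 65 mm behind the grasp point.
Start: joints at [1.237, 0.13, 1.488, -0, 1.523, -0.085], TCP at [0.148, 0.582, 0.219] pointing down, gripper open.
Joint ranges: [-2.96, 2.96], [-0.89, 2.26], [0.02, 2.5], [-1.34, 4.48], [0, 2.73], [-2.66, 2.66]. Speed limits (rad/s): [2.39, 2.39, 2.79, 3.14, 3.14, 3.14].

## Interface

Orientations are given as a rotation vector (axis times angle).
In Python, from plant import monitor, eyes, ticket gives the robot as it stands.
- The arm moves only by the tool arm_command, never from a script. Its argument "deltas" is a list that holds one entry, the list of rows, each a list of 6 numbers: the shift along the world's x, y, z in cm, then the turn, a rotation vector about the world's x, y, z in degrees. In form: [[[tx, ty, tz, rx, ry, rz], ...]]. A call has 1 to 12 rows; each row shifts and turns the commanded pose from where the row before left it; what a row does not reach is not made up. A row lasts 1/12 s, in which the tool goes at most 41.7 mm and 7.16 degrees, less where a joint would pass 70% of its speed; a pose out of reach is approached as far as the arm can. A call is refused whole if a number of a shift passes 4.17 or a number of a turn 7.16, either way. A call with a gripper value outside its range is refused whole. "gripper" is the opening, from -1 (shut) to 1 (fully open), set as the call begins (left out, the last holds). The fingers move at their own pace and stop on an object; "squeeze" is the grip in N (left out, the last holds). Time passes only in rows, so rows that do not move let the fingers close. It gives the time, the measured TCP pose, the force, the opening and the grip force at its end, in the units of the state.
- monitor.read_state(): the state, without advancing time (a new reading comes with each control period).
- eyes.read_camera(name): name is "scene" or "top" or "wrist"; returns the picture (420x560x3 uint8, blue, green, red); there is no depth.
- eyes.camera_model(name): a dict with "fx", "fy", "cx", "cy" (pixels), "k1" (the pictures are not rectified: a ray, as slopes to the right and down, at radius r is drawn at 1 + k1 r^2 times it, then the intrinsics apply), "rvec" (rotation vector, rad) and "tvec" (3), from world to camera coordinates, as OpenCV has them. Camera axes: x right, y down, z forward; pixel columns grow to the right and rows downward; lengths in m; the calibration is good to about 2 mm. A picture is of the moment at which its call begins: read the wrist's pose just before it. camera_model takes no time and is no camera call; for the wrist camera it gives the pose at the moment of the call.
- ticket.close_job(): hands the job in; it is judged then, once.
The state is a dict: "t": time; "q": joint angles; "dq": joint speeds; "joint_torque": joint torques, N m; "tool_pos": TCP position; "orientation": TCP orientation; "force": force on the tool from outside, world axes, zero at the start; "wrist_torque": the same for the moment, N m; "opening": finger opening in m; "gripper_force": force on a finger pad.
Only numpy, scipy, OpenCV 4.12 (cv2) and the standard library are available. Lean on these libraries where they do the work, as an engineer would, in place of code of your own. Each camera call takes 0.05 s, during which the arm holds its last target. There are 200 camera calls.

## Working session

There is one attempt and no reset: what is moved stays moved. The work goes in short steps, Python scripts to look and compute and a tool call to move; the robot and the scene stay as the last step left them, time stands still between calls to the robot, and variables do not carry over. Pictures are saved under pics/ and viewed, at most 10 in all, crops included, and the job is handed in when it is done.

Besides the shell and the picture viewer there is one more tool, called after "Call:" as name(argument=value, ...) on one line, values as JSON. arm_command: Moves the arm, as the interface text tells. Its arguments: {"type":"object","properties":{"deltas":{"type":"array"},"gripper":{"type":"number"},"squeeze":{"type":"number"}},"required":["deltas"]}

```bash
ls; mkdir -p pics
python3 - <<'E'
from plant import monitor, eyes
import cv2,numpy as np
s=monitor.read_state(); print({k:np.round(v,3).tolist() for k,v in s.items()})
a=eyes.read_camera("scene");b=eyes.read_camera("top")
cv2.imwrite("pics/s1.png",a);cv2.imwrite("pics/t1.png",b)
for n in("scene","top","wrist"):
  m=eyes.camera_model(n);print(n,{k:np.round(v,4).tolist() for k,v in m.items()})
E
```

```text
pics
{'t': 0.0, 'q': [1.237, 0.131, 1.489, -0.0, 1.523, -0.085], 'dq': [0.0, -0.0, -0.0, -0.0, -0.0, 0.0], 'joint_torque': [0.001, -55.986, -49.174, 0.077, 0.036, -0.0], 'tool_pos': [0.148, 0.581, 0.218], 'orientation': [-0.39, -3.117, 0.003], 'force': [-0.62, -0.53, -0.094], 'wrist_torque': [0.016, -0.027, -0.013], 'gripper_force': 0.0, 'opening': 0.093}
scene {'fx': 456.2233, 'fy': 456.2233, 'cx': 284.648, 'cy': 210.4762, 'k1': 0.0521, 'rvec': [2.3512, -0.7875, 0.2904], 'tvec': [-0.4478, 0.2738, 1.2756]}
top {'fx': 416.3618, 'fy': 416.3618, 'cx': 277.894, 'cy': 215.1409, 'k1': -0.0641, 'rvec': [2.1747, -2.1863, 0.0803], 'tvec': [-0.0488, 0.5553, 1.1396]}
wrist {'fx': 306.198, 'fy': 306.198, 'cx': 279.8893, 'cy': 209.3737, 'k1': -0.0241, 'rvec': [-2.2985, -1.7885, -0.2462], 'tvec': [-0.5991, -0.0304, 0.3907]}
```

View pics/s1.png

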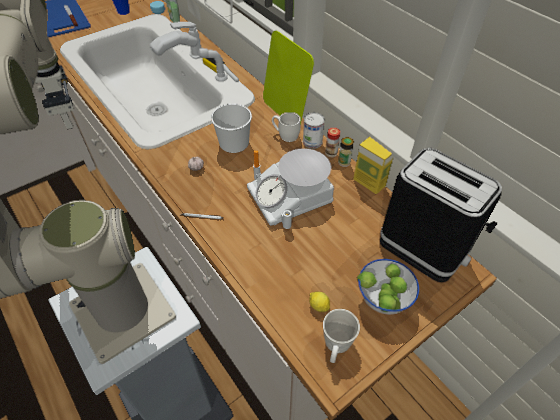

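View pics/t1.png

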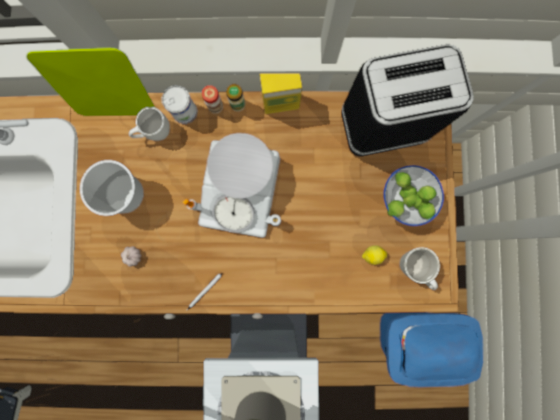

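The scene view shows the key's orange grip at about (256,158), the right ear at (287,213) and the dial at (271,191). In the top view the orange is at (188,202), the right ear at (275,220) and the dial at (235,213). I'll zoom in next.

```bash
cat > h.py <<'E'
import cv2,numpy as np
from scipy.optimize import least_squares
from scipy.spatial.transform import Rotation as R
from plant import monitor,eyes
def ray(m,uv):
    d=np.array([(uv[0]-m["cx"])/m["fx"],(uv[1]-m["cy"])/m["fy"]]);p=d.copy()
    for _ in range(20): p=d/(1+m["k1"]*(p@p))
    Rm=R.from_rotvec(np.ravel(m["rvec"])).as_matrix();t=np.ravel(m["tvec"])
    v=Rm.T@np.append(p,1);return -Rm.T@t,v/np.linalg.norm(v)
def proj(m,P):
    c=R.from_rotvec(np.ravel(m["rvec"])).apply(np.atleast_2d(P))+np.ravel(m["tvec"])
    p=c[:,:2]/c[:,2:];p=p*(1+m["k1"]*(p**2).sum(1,keepdims=True))
    return p*[m["fx"],m["fy"]]+[m["cx"],m["cy"]]
def tri(obs):
    A=np.zeros((3,3));b=np.zeros(3)
    for m,uv in obs:
        c,v=ray(m,uv);M=np.eye(3)-np.outer(v,v);A+=M;b+=M@c
    X=np.linalg.solve(A,b)
    return X,[np.round(proj(m,X)[0]-uv,1).tolist() for m,uv in obs]
def atz(m,uv,z):
    c,v=ray(m,uv);return c+v*(z-c[2])/v[2]
def snap(name,fn=None):
    m=eyes.camera_model(name);im=eyes.read_camera(name)
    if fn: cv2.imwrite("pics/"+fn,im)
    return m,im
def st():
    s=monitor.read_state();print({k:np.round(s[k],4).tolist() for k in("t","q","tool_pos","orientation","force","wrist_torque","opening","gripper_force")});return s
E
python3 - <<'E'
import cv2,numpy as np
a=cv2.imread("pics/s1.png");b=cv2.imread("pics/t1.png")
A=cv2.resize(a[140:240,240:340],None,fx=4,fy=4,interpolation=cv2.INTER_CUBIC)
B=cv2.resize(b[130:240,180:285],(400,int(110*400/105)),interpolation=cv2.INTER_CUBIC)
o=np.zeros((440,800,3),np.uint8);o[:400,:400]=A;o[:B.shape[0],400:]=B
cv2.imwrite("pics/z1.png",o)
from h import *
for n,i in(("s",a),("t",b)):
  h=cv2.cvtColor(i,cv2.COLOR_BGR2HSV);k=cv2.inRange(h,(5,180,120),(18,255,255))
  nn,l,s,c=cv2.connectedComponentsWithStats(k);print(n,[(s[j].tolist(),c[j].round(1).tolist()) for j in range(1,nn) if s[j][4]>15 and 180<c[j][0]<340 and 130<c[j][1]<240])
E
```

```text
s [([253, 150, 6, 17, 70], [255.7, 158.5])]
t [([183, 199, 10, 8, 35], [188.5, 202.9])]
```

View pics/z1.png

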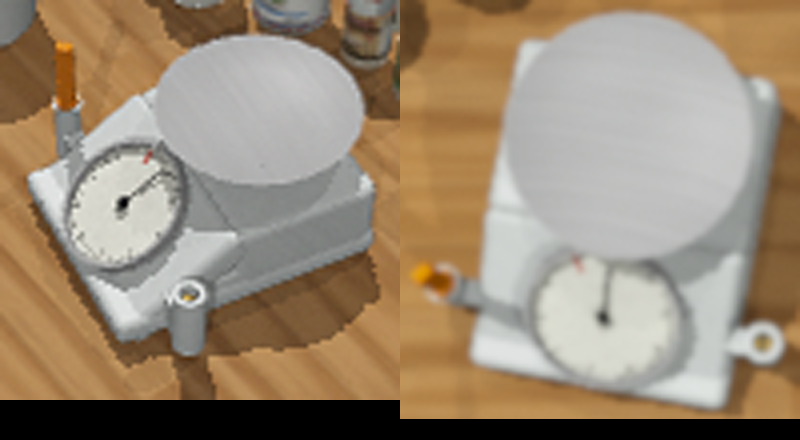

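The zoom shows these points:
- **Right ear mouth:** scene (287.2,213.5), top (275.3,219.8).
- **Key top:** scene (256.2,151.2), top (185.8,200.9).
- **Collar:** scene (256.5,166.2), top (191.3,204).
- **Pan rim centre:** scene (304.8,167.5), top (240.4,165.4).
- **Red mark:** anticlockwise of the needle, as the text says.

Run:
```python
from h import *
s=eyes.camera_model("scene");t=eyes.camera_model("top")
pts=dict(ear=((287.2,213.5),(275.3,219.8)),ktop=((256.2,151.2),(185.8,200.9)),coll=((256.5,166.2),(191.3,204)),pan=((304.8,167.5),(240.4,165.4)))
X={}
for k,(a,b) in pts.items():
  X[k],e=tri([(s,a),(t,b)]);print(k,X[k].round(4),e)
d=X["coll"]-X["ear"];print("dist",np.linalg.norm(d[:2]),"yaw",np.degrees(np.arctan2(-d[0],d[1])))
st()
```

```text
ear [ 0.5385 -0.0445  0.0663] [[0.2, -0.0], [-0.1, 0.2]]
ktop [0.5834 0.1819 0.1319] [[0.2, 0.0], [-0.2, 0.2]]
coll [0.5823 0.1828 0.0628] [[0.4, -0.0], [-0.3, 0.4]]
pan [0.6779 0.0452 0.1103] [[0.2, -0.0], [-0.1, 0.2]]
dist 0.23144956778127018 yaw -10.905004051453547
{'t': 0.1, 'q': [1.2366, 0.1311, 1.4892, -0.0, 1.523, -0.0854], 'tool_pos': [0.1476, 0.581, 0.2177], 'orientation': [-0.3897, -3.117, 0.0026], 'force': [0.3228, 0.1271, 0.0985], 'wrist_torque': [0.0359, 0.0222, -0.0159], 'opening': 0.0929, 'gripper_force': 0.0}
```

Run:
```python
from h import *
m=eyes.camera_model("wrist");c,v=ray(m,(m["cx"],m["cy"]));s=monitor.read_state()
T=R.from_rotvec(s["orientation"]);print("cam",c,"in tool",T.inv().apply(c-s["tool_pos"]),T.inv().apply(v))
print(T.as_matrix().round(3))
```

```text
cam [0.07266991 0.60043847 0.38303749] in tool [ 7.73775738e-02  9.69027295e-05 -1.65334139e-01] [-2.72767558e-01 -2.09358396e-04  9.62079942e-01]
[[-0.969  0.246 -0.001]
 [ 0.246  0.969 -0.002]
 [ 0.    -0.002 -1.   ]]
```

Call:
arm_command(deltas=[[[2.8,-2.6,1.0,0,0,1],[2.8,-2.6,1.0,0,0,1],[2.8,-2.6,1.0,0,0,1],[2.8,-2.6,0,0,0,0.4],[2.8,-2.6,0,0,0,0],[2.8,-2.6,0,0,0,0],[2.8,-2.6,0,0,0,0],[2.8,-2.6,0,0,0,0],[2.8,-2.6,0,0,0,0],[2.8,-2.6,0,0,0,0],[2.8,-2.6,0,0,0,0],[2.8,-2.6,0,0,0,0]]], gripper=0.0)

```text
t: 1.1
tool_pos: [0.4846, 0.2679, 0.2483]
orientation: [-0.297, -3.127, 0.0]
force: [1.0, 0.2, -0.8]
opening: 0.0465
gripper_force: 0.0
```

Run:
```python
from h import *
import pickle
pickle.dump(snap("wrist","w1.png")[0],open("w1.pkl","wb"))
```

Call:
arm_command(deltas=[[[2.0,-2.8,0,0,0,0],[2.0,-2.8,0,0,0,0],[1.5,-2.8,0,0,0,0],[0,-2.8,0,0,0,0],[0,-2.8,0,0,0,0],[0,-2.8,0,0,0,0],[0,-2.0,0,0,0,0],[0,0,0,0,0,0],[0,0,0,0,0,0]]])

```text
t: 1.9
tool_pos: [0.5385, 0.0809, 0.2483]
orientation: [-0.3, -3.127, -0.0]
force: [-0.1, -0.4, -0.8]
opening: 0.0464
gripper_force: 0.0
```

Run:
```python
from h import *
import pickle
pickle.dump(snap("wrist","w2.png")[0],open("w2.pkl","wb"));st()
a=cv2.imread("pics/w1.png");b=cv2.imread("pics/w2.png")
s=eyes.camera_model
for w in("w1","w2"):
  m=pickle.load(open(w+".pkl","rb"));print(w,proj(m,[[.5385,-.0445,.072],[.583,.182,.072],[.583,.182,.137]]).round(0).tolist())
cv2.imwrite("pics/w12.png",cv2.resize(np.hstack([a,b]),(800,300)))
```

```text
{'t': 1.95, 'q': [0.0563, -0.0298, 1.5999, 0.0005, 1.572, -1.3242], 'tool_pos': [0.5385, 0.0818, 0.2483], 'orientation': [-0.2985, -3.1268, -0.0006], 'force': [-0.3714, -0.0301, 0.6051], 'wrist_torque': [0.0068, 0.0331, 0.0689], 'opening': 0.0461, 'gripper_force': 0.0}
w1 [[45.0, 280.0], [227.0, 282.0], [217.0, 313.0]]
w2 [[174.0, 213.0], [372.0, 214.0], [392.0, 233.0]]
```

View pics/w2.png

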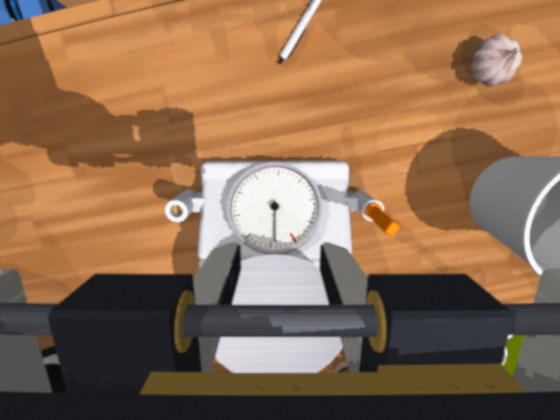

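The wrist view, taken with the tool yaw about equal to the scale's, shows the right ear mouth at (178,209), the left mouth at (373,209) and the key's top at (392,228). The dial is centred at (275,206). Next I'll measure with sub-pixel centroids.

Run:
```python
from h import *
import pickle
tiles=[]
for w,e,k in(("w1",(45,280),(222,295)),("w2",(177,210),(380,216))):
  i=cv2.imread(f"pics/{w}.png")
  h=cv2.cvtColor(i,cv2.COLOR_BGR2HSV);q=cv2.inRange(h,(5,190,140),(18,255,255))
  q[:, :k[0]-50]=0;q[:,k[0]+50:]=0;q[:k[1]-50]=0;q[k[1]+60:]=0
  n,l,s,c=cv2.connectedComponentsWithStats(q);print(w,[(s[j].tolist(),c[j].round(1).tolist()) for j in range(1,n) if s[j][4]>15])
  for p in(e,k):
    t=cv2.getRectSubPix(i,(50,50),p);tiles.append(cv2.resize(t,(400,300) if 0 else (300,300),interpolation=cv2.INTER_CUBIC))
cv2.imwrite("pics/z2.png",np.vstack([np.hstack(tiles[:2]),np.hstack(tiles[2:])]))
```

```text
w1 []
w2 [([366, 204, 34, 32, 301], [384.2, 220.5])]
```

View pics/z2.png

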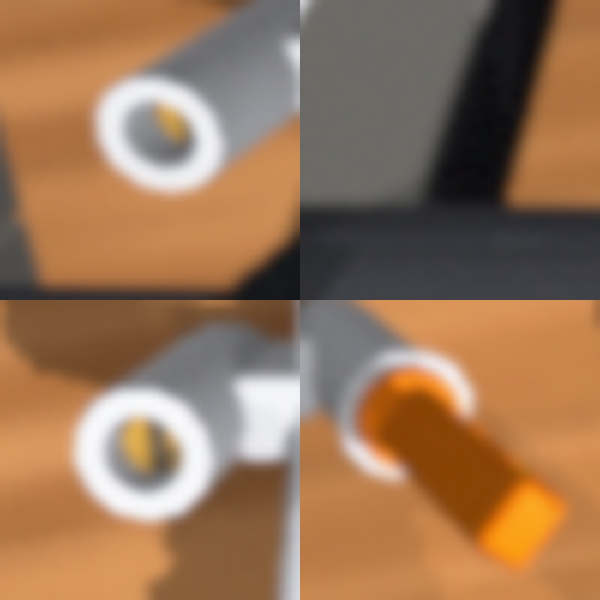

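The crops give the right ear mouth at w1 (46.8,277.4) and w2 (176.1,210.9). In w2 the key's top face is at (392.3,228.8) and the collar/socket ring at (372.9,210.1).

Run:
```python
from h import *
import pickle
w1,w2=[pickle.load(open(f"w{i}.pkl","rb")) for i in(1,2)]
s=eyes.camera_model("scene");t=eyes.camera_model("top")
print("ear w",tri([(w1,(46.8,277.4)),(w2,(176.1,210.9))]))
print("ear all",tri([(w1,(46.8,277.4)),(w2,(176.1,210.9)),(s,(287.2,213.5)),(t,(275.3,219.8))]))
print("key top all",tri([(w2,(392.3,228.8)),(s,(256.2,151.2)),(t,(185.8,200.9))]))
print("collar",tri([(w2,(372.9,210.1)),(s,(256.5,166.2)),(t,(191.3,204))]))
e=atz(w2,(176.1,210.9),.072);e1=atz(w1,(46.8,277.4),.072);c=atz(w2,(372.9,210.1),.072);k=atz(w2,(392.3,228.8),.137)
print(e,e1,c,k)
d=c-e;print(np.linalg.norm(d[:2]),np.degrees(np.arctan2(-d[0],d[1])))
```

```text
ear w (array([ 0.53671355, -0.04249317,  0.07007184]), [[0.0, 0.0], [-0.0, -0.1]])
ear all (array([ 0.53796777, -0.04459451,  0.06692019]), [[0.7, -0.0], [-0.6, 0.5], [0.1, -0.0], [-0.1, 0.4]])
key top all (array([0.58332576, 0.18370514, 0.1299102 ]), [[-1.4, 1.5], [-0.1, 0.1], [-0.7, 0.4]])
collar (array([0.58270529, 0.18441727, 0.06123619]), [[-1.4, 0.3], [0.2, -0.0], [-0.7, 0.3]])
[ 0.53636914 -0.04170023  0.072     ] [ 0.5359233  -0.04068202  0.072     ] [0.57898255 0.18333639 0.072     ] [0.57902993 0.18301133 0.137     ]
0.2290357690700927 -10.722688576044959
```

Call:
arm_command(deltas=[[[1.0,2.5,0,0,0,0],[1.0,2.5,0,0,0,0],[1.0,2.5,0,0,0,0],[1.0,2.6,0,0,0,0],[0,0,-1.5,0,0,0],[0,0,-2.0,0,0,0],[0,0,-2.0,0,0,0],[0,0,0,0,0,0],[0,0,0,0,0,0]]], gripper=-0.3)

```text
t: 2.7
tool_pos: [0.5773, 0.1836, 0.1922]
orientation: [-0.295, -3.124, 0.001]
force: [-0.7, 1.0, 0.5]
opening: 0.0326
gripper_force: 0.0
```

Run:
```python
from h import *
s=st();m,i=snap("wrist","w3.png")
print(proj(m,[s["tool_pos"],[.579,.1833,.137],[.579,.1833,.076]]).round(1).tolist())
cv2.imwrite("pics/w3c.png",i[100:420,80:480])
```

```text
{'t': 2.7, 'q': [0.2231, 0.1623, 1.5015, 0.0002, 1.4813, -1.1597], 'tool_pos': [0.5773, 0.1836, 0.1922], 'orientation': [-0.2945, -3.1244, 0.0013], 'force': [-0.7117, 0.9963, 0.4664], 'wrist_torque': [0.0264, -0.0355, -0.0026], 'opening': 0.0326, 'gripper_force': 0.0}
[[279.6, 259.2], [279.8, 230.5], [279.9, 209.0]]
```

View pics/w3c.png

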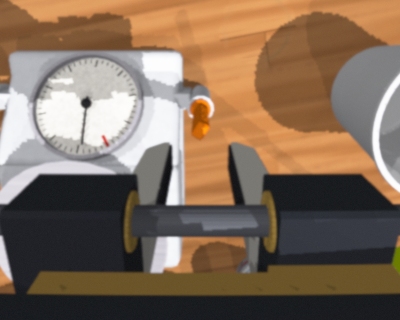

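The key top, seen at about (280,228), sits midway between the fingers, within about 2 px of the prediction. I'll go down and grip.

Call:
arm_command(deltas=[[[0,0,-2.0,0,0,0],[0.05,-0.02,-2.0,0,0,0],[0.05,0,-2.0,0,0,0],[0,0,-1.6,0,0,0],[0,0,-0.9,0,0,0],[0,0,-0.5,0,0,0],[0,0,0,0,0,0],[0,0,0,0,0,0]]])

```text
t: 3.42
tool_pos: [0.5805, 0.1826, 0.105]
orientation: [0.297, 3.126, 0.001]
force: [0.1, -0.4, -0.1]
opening: 0.0327
gripper_force: 0.0
```

Call:
arm_command(deltas=[[[0,0,0,0,0,0],[0,0,0,0,0,0],[0,0,0,0,0,0],[0,0,0,0,0,0],[0,0,0,0,0,0],[0,0,0,0,0,0],[0,0,0,0,0,0],[0,0,0,0,0,0]]], gripper=-1, squeeze=25)

```text
t: 4.08
tool_pos: [0.5803, 0.1824, 0.1045]
orientation: [0.297, 3.126, 0.001]
force: [-0.2, -0.4, 6.2]
opening: 0.0142
gripper_force: 25.0
```

Run:
```python
from h import *
s=st();m,i=snap("wrist","w4.png")
z=cv2.resize(i[150:300,200:360],None,fx=4,fy=4,interpolation=cv2.INTER_CUBIC)
cv2.imwrite("pics/w4c.png",z)
```

```text
{'t': 4.0833, 'q': [0.2203, 0.2303, 1.5884, -0.0001, 1.3215, -1.1609], 'tool_pos': [0.5803, 0.1824, 0.1045], 'orientation': [0.2971, 3.1261, 0.0006], 'force': [-0.2496, -0.357, 6.1877], 'wrist_torque': [-0.0495, 0.0421, 0.0024], 'opening': 0.0142, 'gripper_force': 24.9999}
```

View pics/w4c.png

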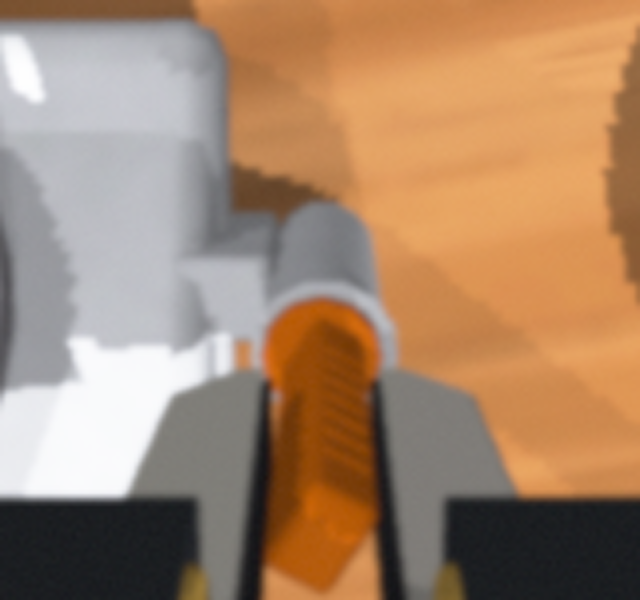

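The key stands yawed in its socket, so the fingers hold it across its diagonal. Its top face corners are at about (279,271), (294,280), (281,298) and (266,289). I'll compute the yaw.

Run:
```python
from h import *
import pickle
def go(m,c,lab):
  P=np.array([atz(m,p,.137)[:2] for p in c]);print(lab,"ctr",P.mean(0).round(4),end=" ")
  for i in range(4):
    d=P[(i+1)%4]-P[i];print(round(1e3*np.linalg.norm(d),1),round(np.degrees(np.arctan2(d[1],d[0]))%180,0),end="; ")
  print()
go(eyes.camera_model("wrist"),[(278.75,271.25),(293.75,280),(281.25,298),(266.25,288.75)],"now")
w2=pickle.load(open("w2.pkl","rb"))
f=lambda x,y:(380-24.9+(x-300)/6,216-24.9+(y-300)/6)
go(w2,[f(480,545),f(520,570),f(567,510),f(530,482)],"before")
```

```text
now ctr [0.5786 0.1829] 8.6 46.0; 11.6 138.0; 8.9 44.0; 11.2 136.0; 
before ctr [0.5792 0.1832] 8.1 47.0; 12.1 136.0; 8.0 43.0; 12.7 136.0;
```

Call:
arm_command(deltas=[[[0,0,0,0,0,0],[0,0,0,0,0,0],[0,0,0,0,0,0],[0,0,0,0,0,-4],[0,0,0,0,0,-7],[-0.1,0,0,0,0,-7],[-0.05,0.05,0,0,0,-7],[0,0,0,0,0,-7],[0,0,0,0,0,0],[0,0,0,0,0,0]]], gripper=-0.3)

```text
t: 4.97
tool_pos: [0.5779, 0.1828, 0.1032]
orientation: [-1.142, -2.926, 0.001]
force: [-0.2, 0.2, 0.1]
opening: 0.0324
gripper_force: 0.0
```

Call:
arm_command(deltas=[[[0,0,0,0,0,0],[0,0,0,0,0,0],[0,0,0,0,0,0],[0,0,0,0,0,0],[0,0,0,0,0,0],[0,0,0,0,0,0],[0,0,0,0,0,0],[0,0,0,0,0,0]]], gripper=-1, squeeze=25)

```text
t: 5.63
tool_pos: [0.5783, 0.1829, 0.1037]
orientation: [1.147, 2.924, 0.0]
force: [1.2, 0.5, 0.2]
opening: 0.0099
gripper_force: 25.0
```

Run:
```python
from h import *
st()
```

```text
{'t': 5.6333, 'q': [0.2218, 0.2277, 1.593, 0.0, 1.3206, -0.6013], 'tool_pos': [0.5783, 0.1829, 0.1037], 'orientation': [1.1473, 2.9244, 0.0003], 'force': [1.2094, 0.4999, 0.1734], 'wrist_torque': [0.0787, -0.1928, 0.032], 'opening': 0.0099, 'gripper_force': 24.9975}
```

Call:
arm_command(deltas=[[[0,0,1.0,0,0,0],[0,0,2.0,0,0,0],[0,0,2.0,0,0,0],[0,0,2.0,0,0,0],[0,0,1.0,0,0,0],[0,0,0,0,0,0],[0,0,0,0,0,0]]])

```text
t: 6.22
tool_pos: [0.5785, 0.1828, 0.1839]
orientation: [1.147, 2.924, 0.001]
force: [0.1, -0.1, -0.2]
opening: 0.0099
gripper_force: 25.0
```

Call:
arm_command(deltas=[[[-0.3,-1.5,0,0,0,3],[-0.5,-2.6,0,0,0,6],[-0.5,-2.6,0,0,0,6],[-0.5,-2.6,0,0,0,6],[-0.5,-2.6,0,0,0,6],[-0.5,-2.6,0,0,0,6],[-0.5,-2.6,0,0,0,6],[-0.5,-2.6,0,0,0,6],[-0.43,-2.6,0,0,0,5],[0,-0.2,0,0,0,0],[0,0,0,0,0,0],[0,0,0,0,0,0]]])

```text
t: 7.22
tool_pos: [0.5353, -0.0418, 0.1823]
orientation: [0.192, -3.134, -0.002]
force: [0.6, -0.1, -0.5]
opening: 0.0096
gripper_force: 25.0
```

Run:
```python
from h import *
s=st();m,i=snap("wrist","w5.png")
T=R.from_rotvec(s["orientation"]);print(np.degrees(np.arctan2(-T.as_matrix()[0,1],T.as_matrix()[1,1])))
z=cv2.resize(i[90:310,180:380],None,fx=2.7,fy=2.7,interpolation=cv2.INTER_CUBIC)
print(proj(m,[[.536,-.0424,.072]]+[s["tool_pos"]+np.array([0,0,-.0637])]))
cv2.imwrite("pics/w5c.png",z)
```

```text
{'t': 7.2167, 'q': [-0.1737, -0.0185, 1.7093, 0.0005, 1.453, -1.8667], 'tool_pos': [0.5353, -0.0418, 0.1823], 'orientation': [0.1916, -3.1338, -0.0015], 'force': [0.595, -0.1067, -0.5266], 'wrist_torque': [0.0135, 0.0257, 0.0093], 'opening': 0.0096, 'gripper_force': 24.9988}
6.998881762015053
[[278.35229381 209.33294704]
 [279.06927165 224.52449062]]
```

View pics/w5c.png

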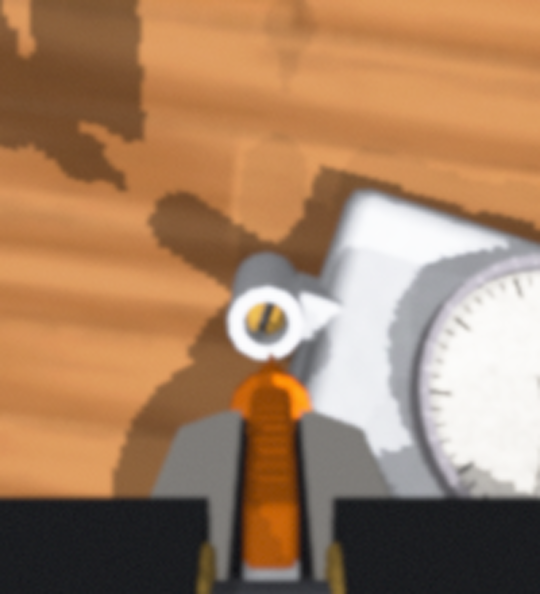

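The slot is visible in the bore, at crop (259,332) to (270,305). That is about 22° clockwise of the blade. The ear centre at pixel (278.1,209.6) matches the prediction. I'll turn the key 22° clockwise, shift it slightly and lower it.

Call:
arm_command(deltas=[[[0.02,-0.06,0,0,0,-5.5],[0.02,-0.06,0,0,0,-5.5],[0,0,-0.5,0,0,-5.5],[0,0,-1.0,0,0,-5.5],[0,0,-1.0,0,0,0],[0,0,-1.0,0,0,0],[0,0,-0.8,0,0,0],[0,0,-0.4,0,0,0],[0,0,-0.2,0,0,0],[0,0,0,0,0,0],[0,0,0,0,0,0]]])

```text
t: 8.18
tool_pos: [0.5365, -0.0434, 0.1349]
orientation: [0.405, 3.115, -0.0]
force: [-0.7, 0.8, 0.3]
opening: 0.0102
gripper_force: 25.0
```

Call:
arm_command(deltas=[[[0,0,-0.1,0,0,0],[0,0,-0.1,0,0,0],[0,0,0,0,0,0],[0,0,0,0,0,0]]])

```text
t: 8.52
tool_pos: [0.5364, -0.0434, 0.1328]
orientation: [0.406, 3.115, -0.0]
force: [0.2, 0.2, -0.4]
opening: 0.0101
gripper_force: 25.0
```

Call:
arm_command(deltas=[[[0,0,-0.1,0,0,0],[0,0,-0.1,0,0,0],[0,0,0,0,0,0],[0,0,0,0,0,0]]])

```text
t: 8.85
tool_pos: [0.5362, -0.0434, 0.1305]
orientation: [-0.406, -3.115, 0.0]
force: [-0.4, -0.2, -0.2]
opening: 0.0098
gripper_force: 25.0
```

Call:
arm_command(deltas=[[[0,0,-0.1,0,0,0],[0,0,-0.05,0,0,0],[0,0,0,0,0,0],[0,0,0,0,0,0]]])

```text
t: 9.18
tool_pos: [0.5363, -0.0434, 0.1291]
orientation: [-0.406, -3.115, 0.0]
force: [0.2, -0.1, -1.2]
opening: 0.0101
gripper_force: 25.0
```

Call:
arm_command(deltas=[[[0,0,-0.1,0,0,0],[0,0,-0.05,0,0,0],[0,0,0,0,0,0],[0,0,0,0,0,0]]])

```text
t: 9.52
tool_pos: [0.5363, -0.0433, 0.1276]
orientation: [-0.406, -3.115, -0.0]
force: [1.1, 0.2, 0.1]
opening: 0.01
gripper_force: 25.0
```

Call:
arm_command(deltas=[[[0,0,-0.1,0,0,0],[0,0,-0.1,0,0,0],[0,0,0,0,0,0],[0,0,0,0,0,0]]])

```text
t: 9.85
tool_pos: [0.5362, -0.0434, 0.1255]
orientation: [-0.406, -3.115, 0.0]
force: [-0.2, -0.5, -0.4]
opening: 0.0097
gripper_force: 25.0
```

Call:
arm_command(deltas=[[[0,0,-0.1,0,0,0],[0,0,-0.05,0,0,0],[0,0,0,0,0,0],[0,0,0,0,0,0]]])

```text
t: 10.18
tool_pos: [0.5363, -0.0433, 0.124]
orientation: [-0.406, -3.115, -0.0]
force: [-0.4, -0.3, -0.5]
opening: 0.0096
gripper_force: 25.0
```

Call:
arm_command(deltas=[[[0,0,-0.1,0,0,0],[0,0,-0.05,0,0,0],[0,0,0,0,0,0],[0,0,0,0,0,0]]])

```text
t: 10.52
tool_pos: [0.5363, -0.0433, 0.1226]
orientation: [0.406, 3.115, 0.0]
force: [0.3, 0.7, 0.3]
opening: 0.0101
gripper_force: 25.0
```

Call:
arm_command(deltas=[[[0,0,-0.1,0,0,0],[0,0,-0.02,0,0,0],[0,0,0,0,0,0],[0,0,0,0,0,0]]])

```text
t: 10.85
tool_pos: [0.5364, -0.0434, 0.1217]
orientation: [0.406, 3.115, -0.0]
force: [0.0, 0.8, 2.6]
opening: 0.0101
gripper_force: 25.0
```

```bash
cat > dial.py <<'E'
from h import *
def red(i,box):
    h=cv2.cvtColor(i,cv2.COLOR_BGR2HSV);k=cv2.inRange(h,(0,90,60),(4,255,255))|cv2.inRange(h,(168,90,60),(180,255,255))
    ys,xs=np.nonzero(k);q=(xs>box[0])&(xs<box[2])&(ys>box[1])&(ys<box[3]);return np.c_[xs[q],ys[q]]
def dark(i,box,th=70):
    g=cv2.cvtColor(i,cv2.COLOR_BGR2GRAY);ys,xs=np.nonzero(g<th);q=(xs>box[0])&(xs<box[2])&(ys>box[1])&(ys<box[3]);return np.c_[xs[q],ys[q]]
E
python3 - <<'E'
from dial import *
import pickle
i6m,i6=snap("wrist","w6.png");pickle.dump(i6m,open("w6.pkl","wb"));st()
w2=pickle.load(open("w2.pkl","rb"))
i2=cv2.imread("pics/w2.png")
r=red(i2,(225,160,325,255));print("red2",len(r),r.mean(0),r.min(0),r.max(0))
d=dark(i2,(240,170,310,243));print("dark2",len(d),d.min(0),d.max(0));print([(int(y),d[d[:,1]==y][:,0].min().item(),d[d[:,1]==y][:,0].max().item()) for y in np.unique(d[:,1])])
# predicted location of dial in w6
c=atz(w2,(275,206),.075);t=atz(w2,(275,238),.09);print(c,t,proj(i6m,[c,t]).round(0).tolist())
u=proj(i6m,[c])[0];b=(u[0]-75,u[1]-75,u[0]+75,u[1]+75)
r=red(i6,b);print("red6",len(r),r.mean(0) if len(r) else 0)
d=dark(i6,(u[0]-20,u[1]-20,u[0]+20,u[1]+20));print(len(d),d.mean(0))
z=cv2.getRectSubPix(i6,(160,160),tuple(map(float,u)));cv2.imwrite("pics/z6.png",cv2.resize(z,(600,600),interpolation=cv2.INTER_CUBIC))
E
```

```text
{'t': 10.9, 'q': [-0.176, 0.0311, 1.773, 0.0, 1.3372, -1.4875], 'tool_pos': [0.5364, -0.0434, 0.1217], 'orientation': [0.4061, 3.115, 0.0], 'force': [-0.9608, -0.4753, 3.9671], 'wrist_torque': [0.076, 0.1443, 0.0218], 'opening': 0.0101, 'gripper_force': 24.9995}
red2 18 [293.  237.5] [291 234] [295 241]
dark2 32 [272 203] [277 209]
[(203, 273, 275), (204, 272, 276), (205, 272, 277), (206, 272, 277), (207, 272, 276), (208, 272, 276), (209, 274, 275)]
[0.55170376 0.07273843 0.075     ] [0.58446125 0.06647841 0.09      ] [[440.0, 212.0], [447.0, 263.0]]
red6 59 [465.69491525 259.69491525]
117 [428.34188034 212.1025641 ]
```

Run:
```python
from dial import *
import pickle
w2,w6=[pickle.load(open(f"w{i}.pkl","rb")) for i in(2,6)]
i2,i6=cv2.imread("pics/w2.png"),cv2.imread("pics/w6.png")
for i,b in((i2,(225,160,325,255)),(i6,(365,140,515,285))):
  for th in(70,110):
    k=(cv2.cvtColor(i,cv2.COLOR_BGR2GRAY)<th).astype(np.uint8);M=np.zeros_like(k);M[b[1]:b[3],b[0]:b[2]]=k[b[1]:b[3],b[0]:b[2]]
    n,l,s,c=cv2.connectedComponentsWithStats(M)
    print(th,[(s[j].tolist(),c[j].round(1).tolist()) for j in range(1,n) if s[j][4]>12])
def rr(i,b): return red(i,b).mean(0)
print("red",tri([(w2,rr(i2,(225,160,325,255))),(w6,rr(i6,(365,140,515,285)))]))
```

```text
70 [([272, 203, 6, 7, 32], [274.2, 205.9]), ([235, 246, 5, 9, 36], [237.4, 250.5]), ([321, 246, 4, 9, 24], [322.5, 251.0])]
110 [([225, 160, 100, 1, 100], [274.5, 160.0]), ([271, 202, 7, 9, 48], [274.1, 205.8]), ([232, 244, 9, 11, 73], [236.8, 249.8]), ([321, 245, 4, 10, 38], [322.5, 249.7]), ([281, 249, 14, 5, 25], [287.4, 251.5])]
70 [([423, 206, 12, 13, 117], [428.3, 212.1]), ([365, 273, 45, 12, 446], [384.8, 279.2])]
110 [([365, 140, 112, 8, 488], [403.7, 142.3]), ([458, 161, 42, 119, 571], [485.8, 214.3]), ([422, 204, 19, 63, 211], [430.2, 222.0]), ([365, 244, 57, 41, 636], [385.0, 275.7]), ([461, 254, 11, 13, 37], [466.8, 261.2])]
red (array([0.59242891, 0.08614191, 0.07819695]), [[-0.0, 0.1], [0.0, -0.2]])
```

View pics/z6.png

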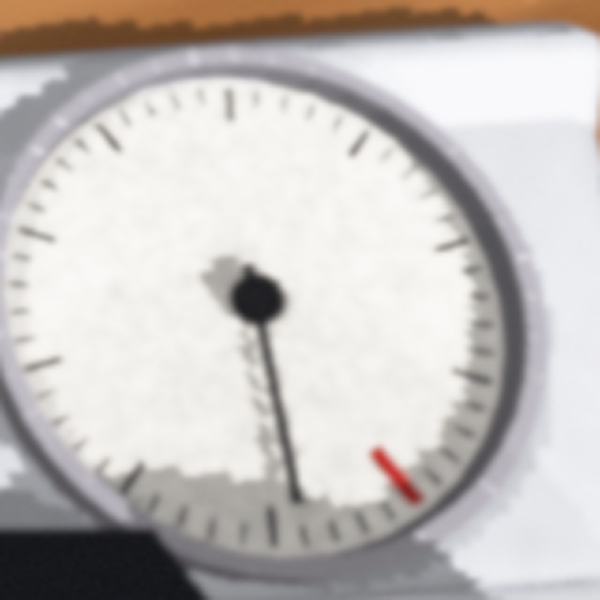

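The dial crop shows the hub at (258,298), the needle tip at (297,500) and the red mark from (377,452) to (417,500), which is anticlockwise of the needle.

```bash
cat >> dial.py <<'E'
import pickle
w2=pickle.load(open("w2.pkl","rb"));w6=pickle.load(open("w6.pkl","rb"))
HUB,_e=tri([(w2,(274.2,205.9)),(w6,(428.3,211.8))])
yaw=np.radians(-10.75);YS=np.array([-np.sin(yaw),np.cos(yaw),0]);XS=np.array([np.cos(yaw),np.sin(yaw),0])
def plane(th): return XS*np.cos(th)+np.array([0,0,1])*np.sin(th)
def uv(m,p,th,hub=None):
    h=HUB if hub is None else hub
    c,v=ray(m,p);n=np.cross(plane(th),YS);X=c+v*(n@(h-c))/(n@v)-h;return np.array([X@plane(th),X@YS])
E
python3 - <<'E'
from dial import *
u0=np.array([440.0,212.0])
c=proj(w6,[atz(w2,(275,206),.075)])[0]
f=lambda x,y:(c[0]-79.5+(x+.5)/3.75-.5,c[1]-79.5+(y+.5)/3.75-.5)
print("hub",HUB,_e,f(258,298))
tip=f(297,500);ra,rb=f(377,452),f(417,500)
T=[f(*p) for p in((273,525),(475,378),(455,245),(360,145),(230,105),(110,140),(38,235),(42,365),(133,480))]
h6=f(258,298)
for deg in(10,20,25,30,35,40):
  th=np.radians(deg);n=np.cross(plane(th),YS);n/=np.linalg.norm(n)
  g=lambda p:uv(w6,p,th)
  A=[g(p)-0*g(h6) for p in T];ang=lambda p:np.degrees(np.arctan2(p[1],p[0]))
  # circle fit to ticks
  A=np.array(A);s=np.linalg.lstsq(np.c_[2*A,np.ones(9)],(A**2).sum(1),rcond=None)[0];r=np.hypot(*(A-s[:2]).T)
  hb=s[:2]
  print(deg,"ctr",(1e3*s[:2]).round(1),"hub",(1e3*g(h6)).round(1),"r",(1e3*r).round(1),"tick",np.array([ang(a-hb) for a in A]).round(0),"tip",np.hypot(*(g(tip)-g(h6))).round(4),ang(g(tip)-g(h6)).round(1),"red",ang(g(ra)-hb).round(1),ang(g(rb)-hb).round(1))
E
```

```text
Traceback (most recent call last):
NameError: name '_e' is not defined
```

```bash
sed -i 's/HUB,_e=/HUB,EE=/' dial.py
python3 - <<'E'
from dial import *
c=proj(w6,[atz(w2,(275,206),.075)])[0]
f=lambda x,y:(c[0]-79.5+(x+.5)/3.75-.5,c[1]-79.5+(y+.5)/3.75-.5)
print("hub",HUB,EE,f(258,298))
tip=f(297,500);ra,rb=f(377,452),f(417,500)
T=[f(*p) for p in((273,525),(475,378),(455,245),(360,145),(230,105),(110,140),(38,235),(42,365),(133,480))]
h6=f(258,298)
for deg in(10,20,25,30,35,40):
  th=np.radians(deg);g=lambda p:uv(w6,p,th);ang=lambda p:np.degrees(np.arctan2(p[1],p[0]))
  A=np.array([g(p) for p in T]);s=np.linalg.lstsq(np.c_[2*A,np.ones(9)],(A**2).sum(1),rcond=None)[0];hb=s[:2];r=np.hypot(*(A-hb).T)
  print(deg,"ctr",(1e3*hb).round(1),"hub",(1e3*g(h6)).round(1),"r",(1e3*r).round(1),"tick",np.array([ang(a-hb) for a in A]).round(0),"tip",np.hypot(*(g(tip)-g(h6))).round(4),ang(g(tip)-g(h6)).round(1),"red",ang(g(ra)-hb).round(1),ang(g(rb)-hb).round(1))
E
```

```text
hub [0.55526762 0.07082574 0.06012179] [[0.0, -0.0], [-0.0, 0.1]] (np.float64(428.7002391405767), np.float64(212.00749925558193))
10 ctr [ 3.9 -1.1] hub [0.1 0.3] r [45.  49.5 44.2 40.9 43.9 47.5 48.  44.4 41.8] tick [   5.   71.  106.  146. -176. -144. -115.  -81.  -38.] tip 0.0442 9.7 red 40.3 39.6
20 ctr [ 2.9 -1.2] hub [0.1 0.3] r [43.7 47.6 44.9 42.2 43.5 45.9 46.7 45.  42.9] tick [  -0.   69.  104.  142. -180. -146. -114.  -80.  -40.] tip 0.042 5.3 red 36.7 36.3
25 ctr [ 2.4 -1.2] hub [0.1 0.3] r [43.8 46.8 45.3 43.2 43.9 45.4 46.2 45.3 43.7] tick [  -2.   68.  103.  140.  178. -147. -114.  -79.  -41.] tip 0.0415 2.9 red 34.5 34.2
30 ctr [ 1.8 -1.2] hub [0.1 0.3] r [44.3 46.  45.6 44.5 44.7 45.2 45.8 45.7 44.9] tick [  -5.   67.  103.  139.  176. -148. -114.  -78.  -42.] tip 0.0414 0.6 red 32.0 31.8
35 ctr [ 1.3 -1.2] hub [0.1 0.3] r [45.3 45.3 46.  46.  46.  45.2 45.3 46.1 46.3] tick [  -7.   65.  102.  138.  174. -150. -114.  -78.  -42.] tip 0.0417 -1.8 red 29.1 29.0
40 ctr [ 0.6 -1.2] hub [0.1 0.3] r [46.8 44.7 46.4 47.7 47.7 45.6 45.  46.7 48. ] tick [  -9.   63.  102.  137.  171. -152. -114.  -76.  -42.] tip 0.0424 -4.1 red 25.8 25.9
```

Call:
arm_command(deltas=[[[0,0,0,0,0,-5],[0,0,0,0,0,-5],[0,0,0,0,0,-5],[0,0,0,0,0,-5],[0,0,0,0,0,0],[0,0,0,0,0,0]]])

```text
t: 11.4
tool_pos: [0.5369, -0.0427, 0.1218]
orientation: [0.936, 2.998, 0.002]
force: [1.4, 4.5, 2.9]
opening: 0.0098
gripper_force: 25.0
```

```bash
cat >> dial.py <<'E'
TH=np.radians(34)
def meas(fn):
    s=monitor.read_state();m,i=snap("wrist",fn);pickle.dump(m,open(fn[:-4]+".pkl","wb"))
    u=proj(m,[HUB])[0];b=(u[0]-75,u[1]-75,u[0]+75,u[1]+75);r=red(i,b)
    P=np.array([uv(m,p,TH) for p in r]);c=np.array([.0014,-.0012]);a=np.degrees(np.arctan2(*(P-c).T[::-1]))
    T=R.from_rotvec(s["orientation"]).as_matrix()
    print("red n",len(r),"rc",r.mean(0).round(1),"rad",(1e3*np.hypot(*(P.mean(0)-c))).round(1),"ang",a.mean().round(1),"toolyaw",np.degrees(np.arctan2(-T[0,1],T[1,1])).round(1),"pos",s["tool_pos"].round(4) if hasattr(s["tool_pos"],"round") else s["tool_pos"],"F",np.round(s["force"],1),"T",np.round(s["wrist_torque"],3))
    return m,i
E
python3 - <<'E'
from dial import *
i=cv2.imread("pics/w6.png");r=red(i,(365,140,515,285));P=np.array([uv(w6,p,TH) for p in r])-[.0014,-.0012];print(len(r),np.degrees(np.arctan2(*P.T[::-1])).mean(),np.hypot(*P.mean(0)))
meas("w7.png")
for _ in range(2): print(np.round(monitor.read_state()["force"],1),np.round(monitor.read_state()["wrist_torque"],3))
E
```

```text
59 29.420617022005068 0.04267447804423155
red n 73 rc [474.  197.3] rad 42.8 ang 28.7 toolyaw -34.7 pos [ 0.5369 -0.0427  0.1218] F [1.4 4.5 2.9] T [ 1.042 -0.533 -0.002]
[2.5 4.7 1.9] [ 1.129 -0.657  0.056]
[2.5 4.7 1.9] [ 1.129 -0.657  0.056]
```

Call:
arm_command(deltas=[[[0.03,0.04,0,0,0,0],[0.03,0.04,0,0,0,0],[0,0,0,0,0,0],[0,0,0,0,0,0]]])

```text
t: 11.78
tool_pos: [0.537, -0.0426, 0.1215]
orientation: [0.94, 2.998, 0.0]
force: [2.0, 3.6, 2.7]
opening: 0.0098
gripper_force: 25.0
```

Run:
```python
from dial import *
meas("w8.png");print(np.round(monitor.read_state()["force"],1))
```

```text
red n 75 rc [474.  196.8] rad 42.7 ang 28.8 toolyaw -34.8 pos [ 0.537  -0.0426  0.1215] F [2.  3.6 2.7] T [ 0.78  -0.355 -0.026]
[1.8 3.9 3. ]
```

Call:
arm_command(deltas=[[[0.04,0.06,0,0,0,0],[0.04,0.06,0,0,0,0],[0,0,0,0,0,0],[0,0,0,0,0,0]]])

```text
t: 12.17
tool_pos: [0.5374, -0.042, 0.1213]
orientation: [-0.941, -2.997, 0.002]
force: [-1.8, -2.5, 3.4]
opening: 0.0099
gripper_force: 25.0
```

Run:
```python
from dial import *
meas("w9.png");print(np.round(monitor.read_state()["force"],1))
```

```text
red n 71 rc [473.5 197. ] rad 42.7 ang 28.7 toolyaw -34.9 pos [ 0.5374 -0.042   0.1213] F [-1.8 -2.5  3.4] T [-0.436  0.277  0.016]
[-1.8 -1.8  3.6]
```

Call:
arm_command(deltas=[[[-0.03,-0.04,0,0,0,-4],[0,0,0,0,0,-4],[0,0,0,0,0,-4],[0,0,0,0,0,-4],[0,0,0,0,0,0],[0,0,0,0,0,0]]])

```text
t: 12.72
tool_pos: [0.5375, -0.0419, 0.1215]
orientation: [1.346, 2.839, -0.0]
force: [-0.2, 1.0, 2.9]
opening: 0.0099
gripper_force: 25.0
```

Run:
```python
from dial import *
meas("w10.png");print(np.round(monitor.read_state()["force"],1))
```

```text
red n 83 rc [460.8 150.8] rad 43.1 ang 22.6 toolyaw -50.7 pos [ 0.5375 -0.0419  0.1215] F [-0.2  1.   2.9] T [-0.139 -0.003  0.017]
[0.3 0.1 2.5]
```

Call:
arm_command(deltas=[[[0,0,0,0,0,-4],[0,0,0,0,0,-4],[0,0,0,0,0,-4],[0,0,0,0,0,-4],[0,0,0,0,0,-4],[0,0,0,0,0,-4],[0,0,0,0,0,0],[0,0,0,0,0,0]]])

```text
t: 13.43
tool_pos: [0.5378, -0.0418, 0.1216]
orientation: [1.905, 2.498, 0.001]
force: [2.1, 0.5, 3.0]
opening: 0.0096
gripper_force: 25.0
```

Run:
```python
from dial import *
meas("w11.png");print(np.round(monitor.read_state()["force"],1))
```

```text
red n 93 rc [414.8  92.8] rad 43.6 ang 12.0 toolyaw -74.7 pos [ 0.5378 -0.0418  0.1216] F [2.1 0.5 3. ] T [ 0.003 -0.44   0.002]
[1.2 0.  2.7]
```

Call:
arm_command(deltas=[[[0.02,0,0,0,0,-4],[0.02,0,0,0,0,-4],[0,0,0,0,0,-4],[0,0,0,0,0,-4],[0,0,0,0,0,-4],[0,0,0,0,0,0],[0,0,0,0,0,0]]])

```text
t: 14.07
tool_pos: [0.5382, -0.0418, 0.1216]
orientation: [2.309, 2.129, 0.001]
force: [2.5, 0.9, 2.6]
opening: 0.01
gripper_force: 25.0
```

Run:
```python
from dial import *
m,i=meas("w12.png");print(np.round(monitor.read_state()["force"],1))
u=proj(m,[HUB])[0];print("hub",u)
k=(cv2.cvtColor(i,cv2.COLOR_BGR2GRAY)<110).astype(np.uint8);x,y=map(int,u)
M=np.zeros_like(k);b=(max(x-75,0),max(y-75,0),x+75,y+75);M[b[1]:b[3],b[0]:b[2]]=k[b[1]:b[3],b[0]:b[2]]
n,l,s,c=cv2.connectedComponentsWithStats(M);print([(s[j].tolist(),c[j].round(1).tolist()) for j in range(1,n) if s[j][4]>25])
```

```text
red n 89 rc [358.2  63.4] rad 44.6 ang 3.3 toolyaw -94.6 pos [ 0.5382 -0.0418  0.1216] F [2.5 0.9 2.6] T [-0.04  -0.678  0.017]
[3.1 0.3 2.4]
hub [293.61950351  65.92105018]
[([246, 0, 24, 27, 157], [256.3, 10.7]), ([349, 11, 11, 10, 42], [354.3, 15.4]), ([286, 58, 82, 17, 456], [321.7, 65.6]), ([330, 70, 38, 70, 684], [356.1, 108.3]), ([227, 89, 4, 27, 55], [228.6, 100.1]), ([338, 104, 11, 11, 43], [342.5, 108.5])]
```

Call:
arm_command(deltas=[[[0.03,0,0,0,0,0],[0.02,0,0,0,0,0],[0,0,0,0,0,0]]])

```text
t: 14.37
tool_pos: [0.5383, -0.0418, 0.1214]
orientation: [-2.312, -2.127, 0.0]
force: [2.1, 0.2, 3.0]
opening: 0.0098
gripper_force: 25.0
```

```bash
cat > fit.py <<'E'
from dial import *
def run(names,same):
    D=[]
    for n in names:
        m=pickle.load(open(n+".pkl","rb"));i=cv2.imread(f"pics/{n}.png")
        u=proj(m,[HUB])[0];x,y=map(int,u);r=red(i,(x-75,y-75,x+75,y+75)).mean(0)
        k=np.zeros(i.shape[:2],np.uint8);sl=np.s_[max(y-14,0):y+14,x-14:x+14];k[sl]=(cv2.cvtColor(i,cv2.COLOR_BGR2GRAY)<75)[sl]
        k=cv2.morphologyEx(k,cv2.MORPH_OPEN,np.ones((5,5),np.uint8));q=np.argwhere(k)[:,::-1]
        D.append((m,r,q.mean(0) if len(q) else None))
    hub,e=tri([(m,h) for m,_,h in D if h is not None]);print("hub",hub.round(4),e)
    na=max(same)+1
    def f(p):
        th,R0,h=p[0],p[1],p[2];n=np.cross(plane(th),YS);n=n*np.sign(n[2]);c=hub-h*n
        out=[]
        for (m,r,_),k in zip(D,same):
            a=p[3+k];out.append(proj(m,[c+R0*(np.cos(a)*plane(th)+np.sin(a)*YS)])[0]-r)
        return np.r_[np.ravel(out),(p[0]-np.radians(34))/.05,(p[2]-.004)/.003]
    s=least_squares(f,np.r_[np.radians(34),.042,.004,np.full(na,.3)])
    print("th",np.degrees(s.x[0]).round(1),"R",s.x[1].round(4),"h",s.x[2].round(4),"ang",np.degrees(s.x[3:]).round(1),"rms",np.sqrt(np.mean(s.fun**2)).round(2))
    return hub,s.x,D
if __name__=="__main__":
    meas("w13.png")
    run(["w2","w6","w7","w9","w10","w11","w12","w13"],[0,0,1,1,2,3,4,5])
E
python3 fit.py
```

```text
red n 87 rc [357.9  63.1] rad 44.8 ang 3.4 toolyaw -94.8 pos [ 0.5383 -0.0418  0.1214] F [2.1 0.2 3. ] T [-0.121 -0.506  0.071]
hub [0.5555 0.0707 0.0603] [[0.1, 0.1], [-0.1, 0.1], [0.0, -0.1], [-0.1, -0.1], [0.1, 0.1], [-0.2, 0.2], [-0.0, 0.0], [-0.2, -0.1]]
th 33.6 R 0.0437 h 0.0043 ang [30.7 29.6 23.1 12.   3.2  3.3] rms 0.27
```

```bash
cat > needle.py <<'E'
from fit import *
def needle(n,th=np.radians(33.6),hub=np.array([.5555,.0707,.0603]),show=1):
    m=pickle.load(open(n+".pkl","rb"));i=cv2.imread(f"pics/{n}.png").astype(int)
    P=[]
    # darkest pixel across the needle at each radius along the plane
    for r in np.arange(.010,.037,.001):
        a=np.radians(np.arange(-9,9.1,.25));X=hub+r*(np.cos(a)[:,None]*plane(th)+np.sin(a)[:,None]*YS)
        q=proj(m,X).astype(np.float32);v=cv2.remap(i.max(2).astype(np.uint8),q[:,0].copy(),q[:,1].copy(),cv2.INTER_LINEAR).ravel().astype(float)
        w=np.clip(v.max()*.75-v,0,None) if v.min()<.75*np.median(v) else None
        if w is None: continue
        j=v.argmin();s=slice(max(j-4,0),j+5);w=v.max()-v[s];P.append(np.degrees(a[s]@w/w.sum()))
    print(n,"needle ang median",np.median(P).round(2),"n",len(P),np.round(P[::4],1))
if __name__=="__main__":
    for n in("w2","w6","w9","w10","w11","w13"): needle(n)
E
python3 needle.py
```

```text
w2 needle ang median -0.26 n 14 [-0.3 -0.3 -0.3 -0.3]
w6 needle ang median -0.98 n 26 [-1. -1. -1. -1. -1. -1. -1.]
w9 needle ang median -0.74 n 27 [-1.8 -0.5 -0.5 -1.2 -0.7 -0.5 -0.7]
w10 needle ang median -0.74 n 27 [-2.5 -1.5 -0.7 -0.7 -0.7 -0.7 -0.7]
w11 needle ang median -0.46 n 27 [-0.  -0.3 -0.  -0.   0.2 -0.7 -0.5]
w13 needle ang median -0.26 n 27 [-0.3 -0.3 -0.2 -0.3 -0.3 -0.3 -0.3]
```

Call:
arm_command(deltas=[[[0.02,0,0,0,0,-4],[0.02,0,0,0,0,-4],[0,0,0,0,0,0],[0,0,0,0,0,0],[0,0,0,0,0,0]]])

```text
t: 14.83
tool_pos: [0.5386, -0.0418, 0.1214]
orientation: [-2.454, -1.962, 0.0]
force: [1.1, -0.8, 3.4]
opening: 0.01
gripper_force: 25.0
```

Run:
```python
from needle import *
meas("w14.png")
run(["w2","w6","w7","w9","w10","w11","w12","w13","w14"],[0,0,1,1,2,3,4,4,5]);needle("w14")
```

```text
red n 69 rc [332.   58.5] rad 44.8 ang -0.4 toolyaw -102.7 pos [ 0.5386 -0.0418  0.1214] F [ 1.1 -0.8  3.4] T [-0.148 -0.243  0.075]
hub [0.5555 0.0707 0.0603] [[0.1, 0.1], [-0.1, 0.1], [-0.0, -0.1], [-0.1, -0.1], [0.1, 0.1], [-0.2, 0.2], [-0.0, 0.0], [-0.2, -0.1], [-0.0, -0.1]]
th 33.6 R 0.0437 h 0.0043 ang [30.7 29.6 23.1 12.1  3.3 -0.7] rms 0.26
w14 needle ang median -0.27 n 27 [-0.8 -0.2  0.2  0.5 -0.5 -0.5 -0.3]
```

Call:
arm_command(deltas=[[[0,0,0,0,0,4],[0,0,0.2,0,0,0],[0,0,0.5,0,0,0],[0,0,1.0,0,0,0],[0,0,1.5,0,0,0],[0,0,1.5,0,0,0],[0,0,1.2,0,0,0],[0,0,0.4,0,0,0],[0,0,0,0,0,0],[0,0,0,0,0,0]]])

```text
t: 15.72
tool_pos: [0.5386, -0.0418, 0.1843]
orientation: [-2.386, -2.043, 0.0]
force: [0.5, 0.5, -1.4]
opening: 0.0099
gripper_force: 25.0
```

Run:
```python
from needle import *
meas("w15.png")
run(["w2","w6","w7","w9","w10","w11","w12","w13","w14","w15"],[0,0,1,1,2,3,4,4,5,6]);needle("w15")
```

```text
red n 30 rc [327.4  77.1] rad 43.8 ang 0.0 toolyaw -98.9 pos [ 0.5386 -0.0418  0.1843] F [ 0.5  0.5 -1.4] T [-0.072  0.11   0.067]
hub [0.5555 0.0706 0.0603] [[0.1, 0.1], [-0.1, 0.1], [-0.0, -0.1], [-0.1, -0.0], [0.1, 0.1], [-0.2, 0.2], [-0.0, 0.1], [-0.2, -0.0], [-0.0, -0.1], [0.0, -0.1]]
th 33.8 R 0.0436 h 0.0042 ang [30.6 29.5 23.  12.   3.2 -0.7 -0.6] rms 0.34
w15 needle ang median -0.47 n 25 [-1.5  0.7  0.2 -0.3 -0.5 -0.7 -0.7]
```

Call:
arm_command(deltas=[[[0.3,1.6,0,0,0,0],[0.5,2.6,0,0,0,0],[0.5,2.6,0,0,0,0],[0.5,2.6,0,0,0,0],[0.5,2.6,0,0,0,0],[0.5,2.6,0,0,0,0],[0.5,2.6,0,0,0,0],[0.5,2.6,0,0,0,0],[0.38,2.0,0,0,0,0],[0.1,0.8,0,0,0,0],[0,0,0,0,0,0],[0,0,0,0,0,0]]])

```text
t: 16.77
tool_pos: [0.581, 0.1837, 0.1835]
orientation: [-2.385, -2.044, 0.003]
force: [-0.6, -0.4, -1.3]
opening: 0.0098
gripper_force: 25.0
```

Run:
```python
from h import *
s=st();m,i=snap("wrist","w16.png")
print(proj(m,[[.579,.1833,.072]]).round(1).tolist(),proj(m,[s["tool_pos"]+np.array([0,0,-.0637])]).round(1).tolist())
z=cv2.resize(i[90:310,180:380],None,fx=2.7,fy=2.7,interpolation=cv2.INTER_CUBIC);cv2.imwrite("pics/w16c.png",z)
```

```text
{'t': 16.7667, 'q': [0.2225, 0.175, 1.5034, -0.0006, 1.465, 0.3765], 'tool_pos': [0.581, 0.1837, 0.1835], 'orientation': [-2.3854, -2.0438, 0.0028], 'force': [-0.5801, -0.3949, -1.3326], 'wrist_torque': [-0.1022, 0.0899, 0.0026], 'opening': 0.0098, 'gripper_force': 24.9988}
[[279.7, 207.3]] [[281.9, 222.8]]
```

View pics/w16c.png

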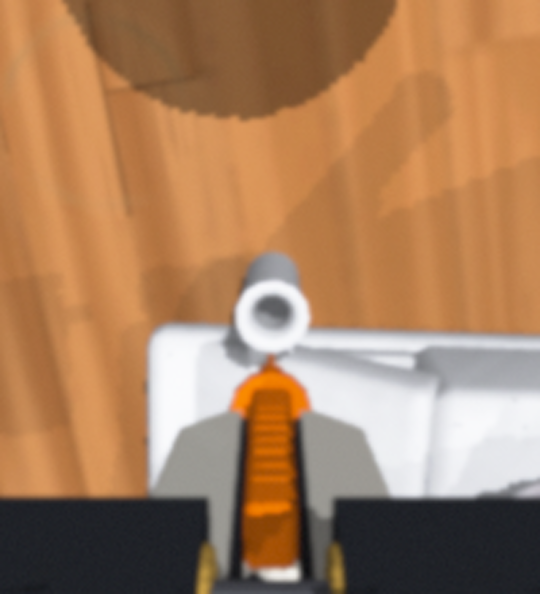

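The key hangs straight in the fingers. The socket mouth at crop (273,315) lies about 1 mm from the blade's column at 270, so I'll nudge +0.5 mm in x and go down.

Call:
arm_command(deltas=[[[0.05,0,-0.8,0,0,0],[0,0,-1.2,0,0,0],[0,0,-1.2,0,0,0],[0,0,-1.0,0,0,0],[0,0,-0.6,0,0,0],[0,0,-0.4,0,0,0],[0,0,-0.4,0,0,0],[0,0,0,0,0,0],[0,0,0,0,0,0]]])

```text
t: 17.57
tool_pos: [0.5821, 0.1843, 0.1285]
orientation: [2.386, 2.043, 0.0]
force: [0.0, 0.0, -0.2]
opening: 0.0101
gripper_force: 25.0
```

Call:
arm_command(deltas=[[[0,0,-0.3,0,0,0],[0,0,-0.3,0,0,0],[0,0,-0.3,0,0,0],[0,0,0,0,0,0]]])

```text
t: 17.9
tool_pos: [0.5816, 0.1842, 0.1187]
orientation: [-2.386, -2.043, 0.001]
force: [-0.3, -0.5, -1.3]
opening: 0.01
gripper_force: 25.0
```

Call:
arm_command(deltas=[[[0,0,-0.4,0,0,0],[0,0,-0.4,0,0,0],[0,0,-0.3,0,0,0],[0,0,0,0,0,0],[0,0,0,0,0,0]]])

```text
t: 18.32
tool_pos: [0.5817, 0.1842, 0.108]
orientation: [-2.386, -2.043, 0.001]
force: [0.1, -0.4, -0.8]
opening: 0.0097
gripper_force: 25.0
```

Call:
arm_command(deltas=[[[0,0,-0.2,0,0,0],[0,0,-0.1,0,0,0],[0,0,0,0,0,0],[0,0,0,0,0,0]]])

```text
t: 18.65
tool_pos: [0.582, 0.1843, 0.1054]
orientation: [-2.386, -2.043, -0.0]
force: [0.5, 0.3, -0.2]
opening: 0.0095
gripper_force: 25.0
```

Call:
arm_command(deltas=[[[0,0,-0.1,0,0,0],[0,0,-0.05,0,0,0],[0,0,0,0,0,0],[0,0,0,0,0,0]]])

```text
t: 18.98
tool_pos: [0.582, 0.1842, 0.1039]
orientation: [-2.386, -2.043, 0.0]
force: [0.4, -0.3, -1.0]
opening: 0.0099
gripper_force: 25.0
```

Call:
arm_command(deltas=[[[0,0,-0.05,0,0,0],[0,0,0,0,0,0],[0,0,0,0,0,0]]])

```text
t: 19.23
tool_pos: [0.5822, 0.1843, 0.1036]
orientation: [2.386, 2.043, 0.0]
force: [0.5, -0.1, 1.5]
opening: 0.0094
gripper_force: 25.0
```

Call:
arm_command(deltas=[[[0,0,-0.05,0,0,0],[0,0,0,0,0,0],[0,0,0,0,0,0]]])

```text
t: 19.48
tool_pos: [0.5822, 0.1843, 0.1035]
orientation: [2.386, 2.043, 0.001]
force: [-1.9, -0.3, 6.2]
opening: 0.0099
gripper_force: 25.0
```

Call:
arm_command(deltas=[[[0,0,0,0,0,0],[0,0,0,0,0,0],[0,0,0,0,0,0],[0,0,0,0,0,0],[0,0,0,0,0,0]]], gripper=-0.3)

```text
t: 19.9
tool_pos: [0.5819, 0.1842, 0.1027]
orientation: [-2.386, -2.043, 0.001]
force: [-0.1, 0.3, 1.2]
opening: 0.0318
gripper_force: 0.0
```

Call:
arm_command(deltas=[[[0,0,0.4,0,0,0],[0,0,1.0,0,0,0],[0,0,1.5,0,0,0],[0,0,2.0,0,0,0],[0,0,2.0,0,0,0],[0,0,2.0,0,0,0],[-1.0,-2.5,2.0,0,0,6],[-1.0,-2.5,2.0,0,0,6],[-1.0,-2.5,1.5,0,0,6],[-1.0,-2.5,0,0,0,6],[0,0,0,0,0,0],[0,0,0,0,0,0]]])

```text
t: 20.9
tool_pos: [0.5423, 0.0834, 0.2485]
orientation: [1.913, 2.49, 0.002]
force: [0.3, -0.2, 0.8]
opening: 0.0323
gripper_force: 0.0
```

Run:
```python
from needle import *
m,i=meas("w17.png");needle("w17")
run(["w2","w6","w7","w9","w10","w11","w12","w13","w14","w15","w17"],[0,0,1,1,2,3,4,4,5,5,6])
for n in("scene","top"):
  mm,im=snap(n,n+"2.png");h=cv2.cvtColor(im,cv2.COLOR_BGR2HSV);k=cv2.inRange(h,(5,180,120),(18,255,255))
  nn,l,s,c=cv2.connectedComponentsWithStats(k);print(n,[(s[j].tolist(),c[j].round(1).tolist()) for j in range(1,nn) if s[j][4]>15 and 180<c[j][0]<340 and 130<c[j][1]<240])
h=cv2.cvtColor(i,cv2.COLOR_BGR2HSV);k=cv2.inRange(h,(5,190,140),(18,255,255));n,l,s,c=cv2.connectedComponentsWithStats(k)
print([(s[j].tolist(),c[j].round(1).tolist()) for j in range(1,n) if s[j][4]>40],proj(m,[[.579,.1833,.074],[.579,.1833,.137]]).round(0).tolist())
```

```text
red n 12 rc [320.3 222.6] rad 45.4 ang 2.1 toolyaw -75.1 pos [0.5423 0.0834 0.2485] F [ 0.3 -0.2  0.8] T [-0.115  0.027 -0.002]
w17 needle ang median -0.23 n 17 [-1.  -0.2 -0.5 -0.2  0.5]
hub [0.5555 0.0706 0.0606] [[0.0, 0.2], [-0.0, 0.2], [0.0, -0.1], [-0.0, -0.0], [0.1, 0.1], [-0.2, 0.2], [-0.1, 0.1], [-0.3, -0.0], [-0.1, -0.0], [-0.0, -0.1], [0.2, -0.1]]
th 33.7 R 0.0436 h 0.0043 ang [30.8 29.6 23.2 12.1  3.3 -0.6 -0.6] rms 0.39
scene [([254, 151, 6, 16, 64], [256.1, 159.0])]
top []
[([331, 103, 30, 20, 297], [347.5, 112.4])] [[339.0, 112.0], [352.0, 110.0]]
```

```bash
python3 -c "
from plant import ticket;print(ticket.close_job())"
```

```text
the job is handed in; nothing more can be done
None
```

The job is handed in: the red zero mark stands within about half a degree of the needle by the camera fit, and the key is back upright in its socket, seated to its original height. Screw presses read at most about 4 N, and it took about 21 of the 70 s.

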